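# Bring the fine gain to its calibrated stop and store it

## Robot

A 6-joint arm with a two-finger parallel gripper is mounted at the origin on the work surface. World frame = base frame: x ahead of the robot, y to its left, z up, the work surface at z = 0. Lengths are in m, angles in rad, forces in N, time in s.
With the tool pointing down it reaches from about 0.325 to 0.75 m from the base axis. Payload 7.6 kg.
Tool frame: the origin (TCP) lies at the very end of the fingers, on their centre line; the grasp point (between the pads) lies 19 mm behind it; x points along the fingers, y is the direction in which the jaws open and shut, and the axes are right-handed (so a half turn about x gives the same grasp; the last joint's range is limited). The gripper opens to 85 mm and grips with 20 to 120 N. Pads are 22 mm wide; open, the fingers measure 114 mm over their backs; the gripper's body (76 mm by 85 mm) begins 54 mm behind the grasp point. The pads swing forward as they close: fully open they stand 13 mm farther back than shut.
Start: joints at [1.241, 0.052, 1.401, -0, 1.689, -0.07], TCP at [0.135, 0.507, 0.231] pointing down, gripper open.
Joint ranges: [-2.9, 2.9], [-0.91, 2.17], [0.12, 2.37], [-1.06, 4.2], [0.26, 2.73], [-2.93, 2.93]. Speed limits (rad/s): [2.57, 2.57, 3.01, 3.14, 3.14, 3.14].

## Interface

Orientations are given as a rotation vector (axis times angle).
In Python, from station import bot, read_camera, camera_info, job gives the robot as it stands. The module is installed in compiled form; this text tells all that it offers.
- The arm moves only by the shell command python3 -m jog 'ROWS' [FORCE]. ROWS is JSON, a list of rows, each a list of 3 entries, a list of its own where there are three numbers: the opening, from 0 (shut) to 1 (fully open), then the shift along the tool's x, y, z in mm, then the turn about the tool's x in rad. In form: [[grip, [dx, dy, dz], spin], ...]. A call has exactly 5 rows; each row is the pose to reach, as a shift and turn from the pose commanded when the call began, along the tool's axes at that moment; what a row does not reach only later rows make up. A row lasts 1/10 s, in which the tool goes at most 50 mm and 8.59 degrees, less where a joint would pass 70% of its speed; a pose out of reach is approached as far as the arm can. A call with a gripper value outside its range is refused whole. The fingers move at their own pace and stop on an object; FORCE is the grip in N (left out, the last holds). Time passes only in rows, so rows that repeat a pose let the fingers close, or fill a call up. It gives the time, the measured TCP pose, the force and the opening at its end, in the units of the state.
- bot.read_state(): the state, without advancing time (a new reading comes with each control period).
- read_camera(name): name is "scene" or "top"; returns (picture, depth): 384x512x3 uint8, red, green, blue; 384x512 float32, m along the optical axis (not along the pixel's ray), 0 where there is no reading.
- camera_info(name): a dict with "intrinsics" (3x3 intrinsics, pixels), "eye" and "orientation" of the camera in the world. Camera axes: x right, y down, z forward; pixel columns grow to the right and rows downward; lengths in m; the calibration is good to about 2 mm. A picture is of the moment at which its call begins. camera_info takes no time and is no camera call.
- job.close_job(): hands the job in, once; it reports no verdict.
The state is a dict: "clock": time; "joint_positions": joint angles; "joint_vel": joint speeds; "joint_torque": joint torques, N m; "position": TCP position; "tcp_rot": TCP orientation; "contact_force": force on the tool from outside, world axes, zero at the start; "torque": the same for the moment, N m; "gripper_width": finger opening in m.
Only numpy, scipy, OpenCV 4.12 (cv2) and the standard library are available. Lean on these libraries where they do the work, as an engineer would, in place of code of your own. Each camera call takes 0.05 s, during which the arm holds its last target.

## Task

On the measuring unit, turn the inner (fine) knob clockwise, as seen from above, gently until it has pushed its stiff calibration switch in and comes up hard against its stop, without turning the outer coarse ring; the stop is somewhere in the red band and must be felt, and forcing the knob beyond it drags the ring along. Then press the green store button fully down without forcing it and let it come up again. Leave the bottle, mouse, battery and wrench where they are.

Things in the scene. Friction and masses are not known exactly. Their poses are not given: they have to be found in the camera images.
- fine_grip (a point): Fine knob: grey bar, 34 mm long, 12 mm wide, on a thin grey disc (37 mm) amid the black coarse ring. The point is on its upright axis, 11 mm below its top, 15 mm above the ring's top. The flat grip faces reach from 4 to 26 mm above the ring's top. x runs along the bar (pointer at the -x end), y across it (12 mm, the width to grip), z up. Turns with 0.04 N m; stays where left.
- fine_pointer (a point): Tip of the white pointer line on top of the fine knob, 16 mm from its axis, 11 mm above fine_grip.
- red_band (a point): Middle of the red band on top of the coarse ring, 25.5 mm from the axis. The band spans 0.4 rad to either side. The fine knob's clockwise stop lies where its pointer is somewhere in this band; where exactly differs each time and cannot be seen. The knob starts 0.7 to 2.8 rad before the middle of the band.
- cal (a joint): Calibration switch hidden under the fine knob, rad: 0 out, 0.12 fully in. At the end of its light free turn (0.04 N m) the fine knob meets the switch and pushes it in over a last 0.12 rad of clockwise turn, at a steady 0.15 N m; then comes the hard stop. The switch stays in when the knob is let go. Beyond the stop the coarse ring is dragged along, at 0.4 N m.
- coarse_line (a point): End of the white line on top of the coarse ring, 28 mm from the axis. The ring is a black ribbed disc, 60 mm across, 14 mm high, round the foot of the fine knob; its flat top is 85 mm above the table. It is set at any angle and must stay as found; it turns with about 0.4 N m.
- store_top (a point): Centre of the top of the green round store button, 26 mm across, on a black housing on top of the unit 146 mm from the knob. Its travel is 6 mm straight down against a spring that takes 5 N when fully down; it is hard below that.
- store (a joint): Travel of the store button, m: 0 up, 0.006 fully down.
- unit: Measuring unit: a flat metal case with a blue foot, 260 x 340 mm, top face 70 mm above the table, fixed. The origin lies on the table under its centre, x along its 260 mm side (controls nearer the -x side), y along its 340 mm side, z up.
- bottle: Green bottle, 68 mm across, 210 mm high, standing on the table at the unit's +y side. Origin at the centre of its underside. Bystander.
- mouse: Black computer mouse, 100 x 60 x 32 mm, on the table at the unit's -y side. Origin at the centre of its underside. Bystander.
- battery: Black battery block, 65 x 150 x 94 mm, on the table at the unit's -y side. Origin at the centre of its underside. Bystander.
- wrench: Small steel wrench, 150 mm long, lying on top of the unit along its far (+x) edge. Origin under its middle. Bystander.

How it is judged:
By the outcome, as a careful person would: the job done as asked, in the order asked, and still so for the second after the job is handed in, with the robot touching nothing.
It also fails if it takes over 72 s, if anything falls off the work surface, if the arm or the gripper's body presses on something with over 40 N, if the wrist force passes 120 N, or if a joint passes its speed limit or range.

## Working session

There is one attempt and no reset: what is moved stays moved. The work goes in short steps, Python scripts to look and compute and a shell command to move; the robot and the scene stay as the last step left them, time stands still between calls to the robot, and variables do not carry over. Pictures are saved under pics/ and viewed, and the job is handed in when it is done.

```bash
mkdir -p pics; cat > h.py <<'E'
import numpy as np, cv2
from station import bot, read_camera, camera_info, job
from scipy.spatial.transform import Rotation as R
def Rm(o):
    o=np.array(o,float)
    return o if o.shape==(3,3) else (R.from_rotvec(o).as_matrix() if o.shape==(3,) else R.from_quat(o).as_matrix())
def world(ci,u,v,d):
    K=np.array(ci["intrinsics"]);p=np.array([(u-K[0,2])/K[0,0]*d,(v-K[1,2])/K[1,1]*d,d])
    return Rm(ci["orientation"])@p+np.array(ci["eye"])
def world_z(ci,u,v,z):
    K=np.array(ci["intrinsics"]);r=Rm(ci["orientation"])@np.array([(u-K[0,2])/K[0,0],(v-K[1,2])/K[1,1],1]);e=np.array(ci["eye"])
    return e+r*(z-e[2])/r[2]
def proj(ci,P):
    K=np.array(ci["intrinsics"]);p=Rm(ci["orientation"]).T@(np.array(P)-np.array(ci["eye"]));q=K@p;return q[:2]/q[2]
E
python3 - <<'E'
from h import *
for n in("top","scene"):
    p,d=read_camera(n);cv2.imwrite(f"pics/{n}0.png",p[:,:,::-1]);np.savez(f"{n}0.npz",p=p,d=d);print(n,camera_info(n))
print(bot.read_state())
E
```

```text
top {'intrinsics': array([[489.25451626,   0.        , 256.73990309],
       [  0.        , 489.25451626, 193.47927599],
       [  0.        ,   0.        ,   1.        ]]), 'eye': array([0.46462173, 0.0118188 , 1.39169009]), 'orientation': array([-2.19293672,  2.1826262 , -0.06011279])}
scene {'intrinsics': array([[370.30146586,   0.        , 247.92438847],
       [  0.        , 370.30146586, 199.46306762],
       [  0.        ,   0.        ,   1.        ]]), 'eye': array([1.35267217, 0.153125  , 0.62123136]), 'orientation': array([-1.52400298, -1.7470036 ,  0.97879097])}
{'clock': 0.1, 'joint_positions': array([ 1.24068760e+00,  5.27832817e-02,  1.40162471e+00,  2.39987282e-06,
        1.68858171e+00, -7.03188814e-02]), 'joint_vel': array([ 0.00033705, -0.00224322, -0.00356703, -0.00169384, -0.00014029,
       -0.00018801]), 'joint_torque': array([ 1.24651440e-03, -3.82578599e+01, -3.60986495e+01, -9.75776106e-05,
        4.68276805e-03, -1.02295482e-05]), 'position': array([0.13476177, 0.50713664, 0.2305509 ]), 'tcp_rot': array([ 0.20286494,  1.56143879, -0.20501989]), 'contact_force': array([ 0.25991981, -0.50136611, -0.38462332]), 'torque': array([ 0.00761901, -0.00885295, -0.01190019]), 'gripper_width': 0.08560380177514776}
```

View pics/top0.png

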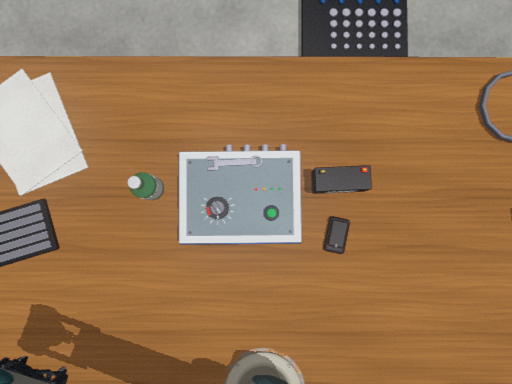

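View pics/scene0.png

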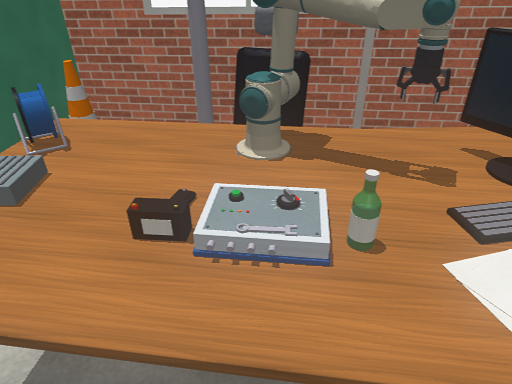

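```bash
python3 - <<'E'
from h import *
z=np.load("top0.npz");p=z['p'];c=p[185:233,190:295]
cv2.imwrite("pics/topc.png",cv2.resize(c[:,:,::-1],None,fx=7.5,fy=7.5,interpolation=cv2.INTER_CUBIC))
cv2.imwrite("pics/topk.png",cv2.resize(p[190:228,198:238,::-1],None,fx=15,fy=15,interpolation=cv2.INTER_CUBIC))
s=np.load("scene0.npz")['p'];cv2.imwrite("pics/scc.png",cv2.resize(s[180:216,215:320,::-1],None,fx=7.5,fy=7.5,interpolation=cv2.INTER_CUBIC))
E
```

```text
(no output)
```

View pics/topk.png

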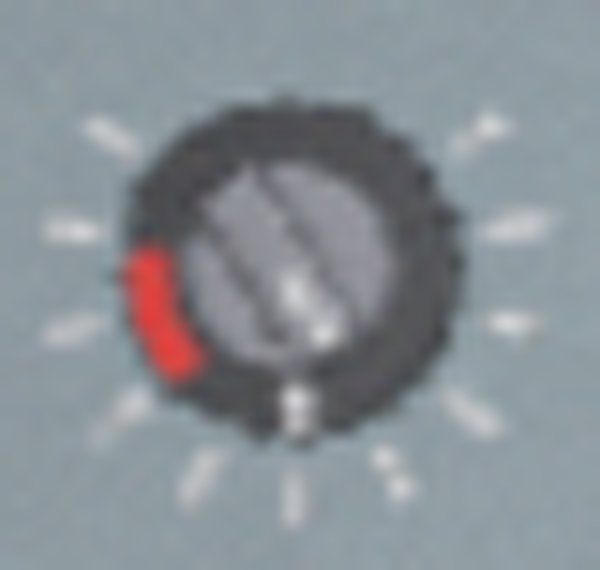

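View pics/topc.png

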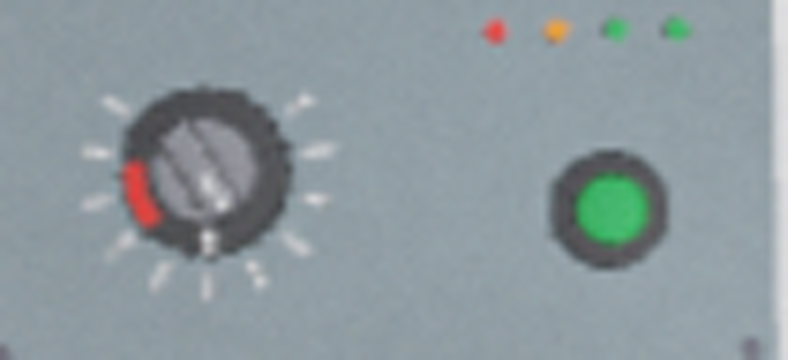

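View pics/scc.png

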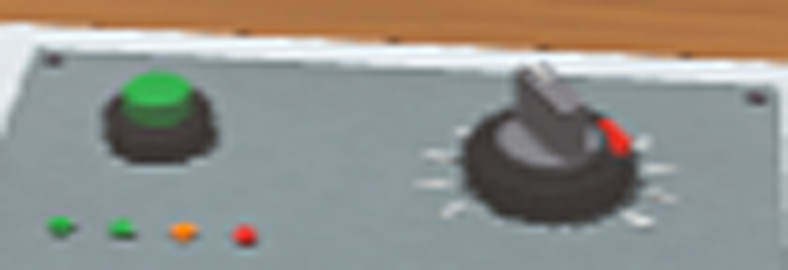

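```bash
python3 - <<'E'
from h import *
ci=camera_info("top");z=np.load("top0.npz");p=z['p'].astype(int);d=z['d']
px=lambda x,y:(198+(x+.5)/15-.5,190+(y+.5)/15-.5)
W=lambda x,y,h:world_z(ci,*px(x,y),h)
# ring: dark pixels fit circle by convex hull
m=(p.sum(2)<270).astype(np.uint8); m[:190]=0;m[228:]=0;m[:,:198]=0;m[:,238:]=0
red=(p[:,:,0]>170)&(p[:,:,1]<100); grn=(p[:,:,1]>130)&(p[:,:,0]<90)
rr=red.copy();rr[:190]=0;rr[228:]=0;rr[:,:198]=0;rr[:,238:]=0
gg=grn.copy();gg[:203]=0;gg[222:]=0;gg[:,:260]=0;gg[:,285:]=0
mm=((m>0)|rr).astype(np.uint8)
ys,xs=np.nonzero(mm);print("ring enclosing",cv2.minEnclosingCircle(np.c_[xs,ys].astype(np.float32)))
hull=cv2.fitEllipse(cv2.convexHull(np.c_[xs,ys].astype(np.int32)));print(hull)
rc=world_z(ci,*hull[0],.080);print("ring c",rc)
ys,xs=np.nonzero(rr);rb=world_z(ci,xs.mean(),ys.mean(),.085);print("red",rb, np.linalg.norm((rb-rc)[:2]))
ys,xs=np.nonzero(gg);u,v=xs.mean(),ys.mean();print("green",u,v,np.median(d[gg]));P=world(ci,u,v,np.median(d[gg]));print(P)
print("knob-store",np.linalg.norm((P-rc)[:2]))
for n,a in dict(disc=(290,262),tip=(325,338),lineend=(297,430),e1a=(205,215),e1b=(280,340),e2a=(255,170),e2b=(350,300)).items():
    w=W(*a,.085 if n in("lineend","disc") else .111);print(n,w,w[:2]-rc[:2],np.linalg.norm(w[:2]-rc[:2]))
print("depth bar",[world(ci,218,209,d[209,218]) , world(ci,216,206,d[206,216])])
# unit corners plane orientation: depth mask at .07
s=bot.read_state();print(R.from_rotvec(s['tcp_rot']).as_matrix().round(3))
E
```

```text
ring enclosing ((216.8169403076172, 207.3688507080078), 11.189242362976074)
((217.0375518798828, 207.3650360107422), (21.678237915039062, 22.08461570739746), 117.59342193603516)
ring c [0.50653489 0.1259147  0.08      ]
red [0.49744244 0.14910312 0.085     ] 0.02490733364420702
green 271.22727272727275 212.5 1.3017614
[ 0.49325978 -0.01925686  0.08906046]
knob-store 0.14577726084142323
disc [0.50734861 0.12594625 0.085     ] [8.13722755e-04 3.15525402e-05] 0.0008143342588358548
tip [0.49326292 0.11743441 0.111     ] [-0.01327197 -0.00848029] 0.015749931467459836
lineend [0.47746037 0.12440632 0.085     ] [-0.02907451 -0.00150838] 0.029113613023393305
e1a [0.51464065 0.13861254 0.111     ] [0.00810576 0.01269784] 0.015064479508158242
e1b [0.49287671 0.12528744 0.111     ] [-0.01365817 -0.00062726] 0.013672569454444923
e2a [0.5225496  0.12995288 0.111     ] [0.01601472 0.00403818] 0.016515993128405588
e2b [0.49991359 0.11313182 0.111     ] [-0.00662129 -0.01278288] 0.014395950790482323
depth bar [array([0.50132853, 0.12081532, 0.10911028]), array([0.50916546, 0.12612057, 0.10933971])]
[[-0.     0.257  0.966]
 [-0.001  0.966 -0.257]
 [-1.    -0.001 -0.   ]]
```

```bash
cat >> h.py <<'E'
def need(target=None,yang=None):
    s=bot.read_state();M=R.from_rotvec(s['tcp_rot']).as_matrix()
    ya=np.degrees(np.arctan2(M[1,1],M[0,1]))
    print("t",s['clock'],"pos",s['position'].round(4),"yang",ya.round(2),"q",s['joint_positions'].round(3),"F",s['contact_force'].round(2),"T",s['torque'].round(3),"w",round(s['gripper_width'],4))
    if target is not None: print("shift mm",((np.array(target)-s['position'])@M*1000).round(1))
    if yang is not None: print("spin",np.radians((ya-yang+180)%360-180).round(4), "tool x",M[:,0].round(4))
E
python3 -m jog '[[1,[0,-24,40],0],[1,[0,-48,80],0],[1,[0,-72,120],0],[1,[0,-96,160],0],[1,[0,-120,200],0]]'
python3 -m jog '[[1,[0,-24,40],-0.1],[1,[0,-48,80],-0.2],[1,[0,-72,120],-0.3],[1,[0,-96,160],-0.4],[1,[0,-120,200],-0.5]]'
python3 -c "
from h import *
need([.507,.1258,.231],123.5)"
```

```text
clock: 0.6
position: [0.2981, 0.3384, 0.231]
tcp_rot: [0.203, 1.561, -0.204]
contact_force: [0.9, 0.1, -0.4]
gripper_width: 0.0853
clock: 1.1
position: [0.4607, 0.171, 0.2311]
tcp_rot: [-0.192, 1.563, 0.192]
contact_force: [0.5, 0.1, -0.4]
gripper_width: 0.0852
t 1.1 pos [0.4607 0.171  0.2311] yang 103.99 q [ 0.28  -0.043  1.497  0.     1.688 -1.535] F [ 0.48  0.11 -0.38] T [ 0.01  -0.078  0.022] w 0.0852
shift mm [  0. -55.  34.]
spin -0.3405 tool x [-3.e-04  1.e-04 -1.e+00]
```

```bash

python3 -m jog '[[0.5,[0,-20,12],-0.1],[0.5,[0,-40,24],-0.2],[0.5,[0,-54,33],-0.3],[0.5,[0,-54,33],-0.34],[0.5,[0,-54,33],-0.34]]'
python3 -c "
from h import *
need([.507,.1258,.125],123.5)
p,d=read_camera('scene');cv2.imwrite('pics/s1.png',cv2.resize(p[120:220,215:335,::-1],None,fx=6,fy=6,interpolation=cv2.INTER_CUBIC))"
```

```text
clock: 1.6
position: [0.5047, 0.1277, 0.2307]
tcp_rot: [-0.454, 1.524, 0.454]
contact_force: [0.7, -0.3, 0.4]
gripper_width: 0.0429
t 1.6 pos [0.5047 0.1277 0.2307] yang 123.21 q [ 0.177  0.041  1.414  0.     1.688 -1.974] F [ 0.66 -0.28  0.37] T [-0.026 -0.023  0.05 ] w 0.0429
shift mm [105.7  -2.9   1. ]
spin -0.0051 tool x [-1.2e-03 -1.0e-04 -1.0e+00]
```

View pics/s1.png

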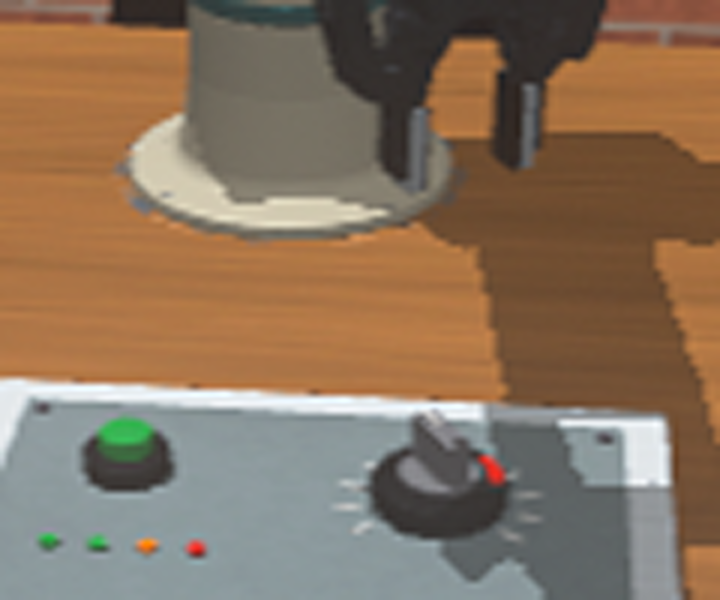

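```bash

python3 -m jog '[[0.5,[25,-3,1],0],[0.5,[50,-3,1],0],[0.5,[75,-3,1],0],[0.5,[100,-3,1],0],[0.5,[105,-3,1],0]]'
python3 -c "
from h import *
need([.507,.1258,.091],123.5)
p,d=read_camera('scene');cv2.imwrite('pics/s2.png',cv2.resize(p[120:220,215:335,::-1],None,fx=6,fy=6,interpolation=cv2.INTER_CUBIC))"
```

```text
clock: 2.15
position: [0.5052, 0.1262, 0.123]
tcp_rot: [-0.454, 1.528, 0.455]
contact_force: [0.2, 0.7, 0.6]
gripper_width: 0.0426
t 2.15 pos [0.5052 0.1262 0.123 ] yang 123.22 q [ 0.174  0.107  1.562  0.     1.479 -1.977] F [0.24 0.7  0.6 ] T [-0.035  0.049 -0.003] w 0.0426
shift mm [32.  -1.4  1.4]
spin -0.0049 tool x [-5.7e-03 -8.0e-04 -1.0e+00]
```

View pics/s2.png

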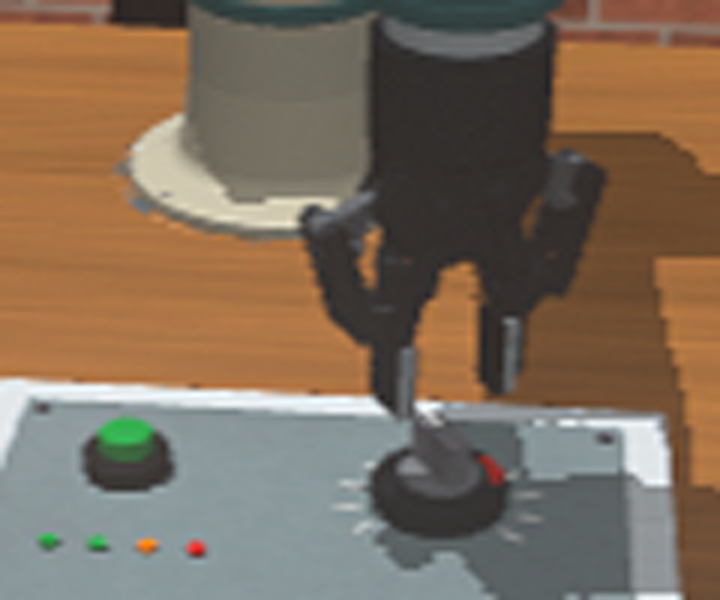

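```bash

python3 -m jog '[[0.5,[12,-1,1],0],[0.5,[22,-1,1],0],[0.5,[30,-1,1],0],[0.5,[30,-1,1],0],[0.5,[30,-1,1],0]]' 20
python3 -c "
from h import *
need([.507,.1258,.091],123.5)
p,d=read_camera('scene');cv2.imwrite('pics/s3.png',cv2.resize(p[120:220,215:335,::-1],None,fx=6,fy=6,interpolation=cv2.INTER_CUBIC))"
```

```text
clock: 2.7
position: [0.5086, 0.1259, 0.0965]
tcp_rot: [-0.454, 1.522, 0.455]
contact_force: [-0.8, -0.3, 0.5]
gripper_width: 0.0429
t 2.7 pos [0.5086 0.1259 0.0965] yang 123.24 q [ 0.172  0.136  1.585  0.     1.421 -1.979] F [-0.79 -0.29  0.45] T [ 0.042 -0.04  -0.018] w 0.0429
shift mm [ 5.5  0.8 -1.4]
spin -0.0046 tool x [ 2.e-04  1.e-04 -1.e+00]
```

View pics/s3.png

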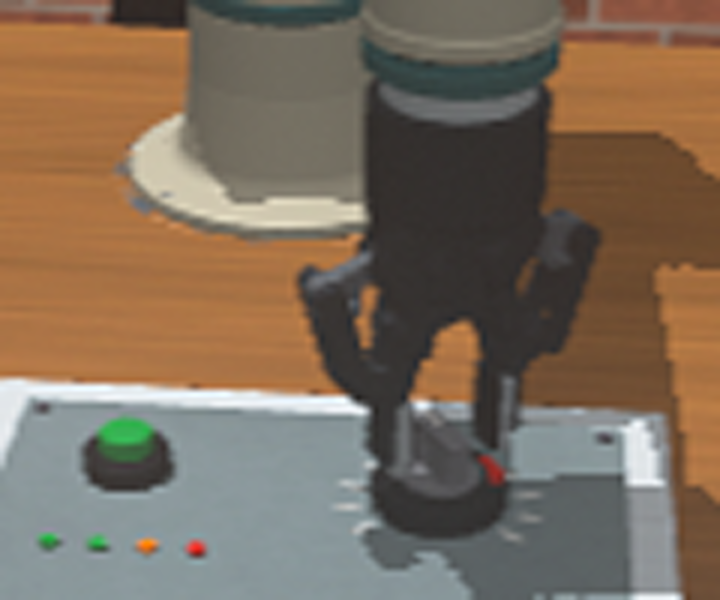

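```bash

python3 -m jog '[[0.5,[3,1,-1],0],[0.5,[5,1,-1],0],[0.35,[5,1,-1],0],[0.25,[5,1,-1],0],[0.2,[5,1,-1],0]]' 30
python3 -m jog '[[0.15,[0,0,0],0],[0.1,[0,0,0],0],[0.05,[0,0,0],0],[0.05,[0,0,0],0],[0.05,[0,0,0],0]]' 30
python3 -c "
from h import *
need([.507,.1258,.091],123.5)
p,d=read_camera('scene');cv2.imwrite('pics/s4.png',cv2.resize(p[120:220,215:335,::-1],None,fx=6,fy=6,interpolation=cv2.INTER_CUBIC))"
```

```text
clock: 3.25
position: [0.5072, 0.1261, 0.0914]
tcp_rot: [-0.454, 1.522, 0.454]
contact_force: [0.6, 0.2, 0.7]
gripper_width: 0.0172
clock: 3.75
position: [0.5072, 0.1262, 0.0915]
tcp_rot: [-0.454, 1.522, 0.455]
contact_force: [-0.6, -0.5, 2.6]
gripper_width: 0.0111
t 3.75 pos [0.5072 0.1262 0.0915] yang 123.25 q [ 0.173  0.138  1.593  0.     1.41  -1.978] F [-0.58 -0.45  2.56] T [0.081 0.101 0.063] w 0.0111
shift mm [ 0.5 -0.2 -0.4]
spin -0.0044 tool x [ 2.e-04  2.e-04 -1.e+00]
```

View pics/s4.png

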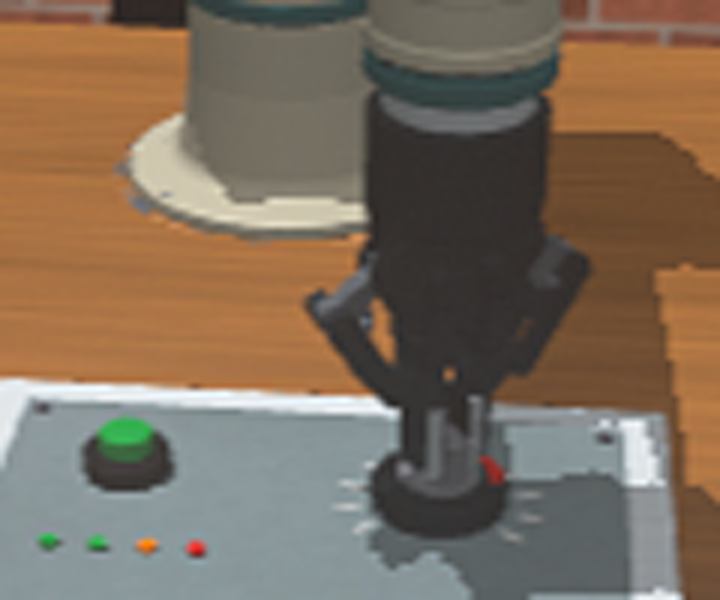

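```bash
cat > st.py <<'E'
from h import *
s=bot.read_state();M=R.from_rotvec(s['tcp_rot']).as_matrix()
print("yang rad",np.arctan2(M[1,1],M[0,1]).round(4),"tq6",s['joint_torque'][5].round(4),"q6",s['joint_positions'][5].round(4),"F",s['contact_force'].round(2),"T",s['torque'].round(3),"w",round(s['gripper_width'],4),"pos",s['position'].round(4),"t",s['clock'])
E
python3 st.py
python3 -m jog '[[0.05,[0,0,0],0.04],[0.05,[0,0,0],0.08],[0.05,[0,0,0],0.12],[0.05,[0,0,0],0.16],[0.05,[0,0,0],0.2]]' >/dev/null; python3 st.py
python3 -m jog '[[0.05,[0,0,0],0.05],[0.05,[0,0,0],0.1],[0.05,[0,0,0],0.15],[0.05,[0,0,0],0.2],[0.05,[0,0,0],0.25]]' >/dev/null; python3 st.py
```

```text
yang rad 2.151 tq6 0.0318 q6 -1.9779 F [-0.97  0.51  2.75] T [ 0.043  0.172 -0.001] w 0.0112 pos [0.5072 0.1262 0.0915] t 3.8
yang rad 1.9493 tq6 -0.4851 q6 -1.7763 F [-0.12 -0.95  2.35] T [-0.176  0.073  0.055] w 0.0112 pos [0.5074 0.1259 0.0915] t 4.3
yang rad 1.6987 tq6 -0.6139 q6 -1.5259 F [-0.7  -3.15  1.32] T [-0.479 -0.024  0.006] w 0.0109 pos [0.5075 0.1256 0.0915] t 4.8
```

```bash

python3 -m jog '[[0.05,[0,0,0],0],[0.05,[0,0,0],0],[0.05,[0,0,0],0],[0.05,[0,0,0],0],[0.05,[0,0,0],0]]' >/dev/null; python3 st.py
python3 -c "
from h import *
p,d=read_camera('scene');cv2.imwrite('pics/s5.png',cv2.resize(p[120:220,215:335,::-1],None,fx=6,fy=6,interpolation=cv2.INTER_CUBIC))
p,d=read_camera('top');cv2.imwrite('pics/t5.png',cv2.resize(p[170:240,180:290,::-1],None,fx=7,fy=7,interpolation=cv2.INTER_CUBIC))"; python3 st.py
```

```text
yang rad 1.7012 tq6 0.006 q6 -1.5284 F [ 1.06 -5.02  2.2 ] T [-1.027 -0.198 -0.028] w 0.0111 pos [0.5074 0.1257 0.0915] t 5.3
yang rad 1.7012 tq6 0.0076 q6 -1.5284 F [ 1.34 -4.63  2.8 ] T [-0.967 -0.25   0.004] w 0.0113 pos [0.5074 0.1257 0.0915] t 5.4
```

View pics/s5.png

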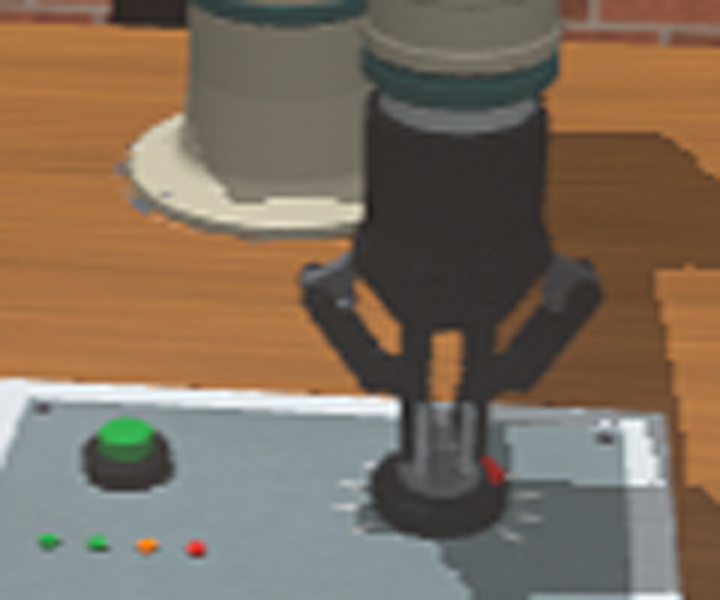

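View pics/t5.png

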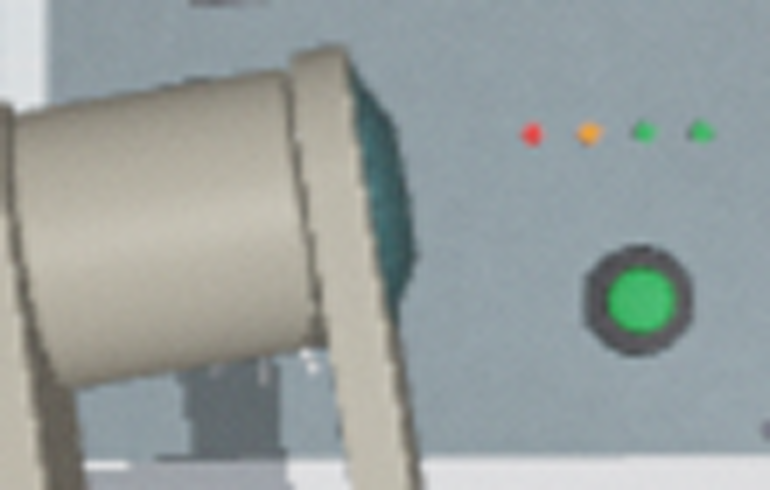

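```bash

python3 -m jog '[[0.05,[0,-0.6,0],0.04],[0.05,[0,-0.6,0],0.08],[0.05,[0,-0.6,0],0.12],[0.05,[0,-0.6,0],0.16],[0.05,[0,-0.6,0],0.2]]' >/dev/null; python3 st.py
python3 -m jog '[[0.05,[0,0,0],0.04],[0.05,[0,0,0],0.08],[0.05,[0,0,0],0.12],[0.05,[0,0,0],0.16],[0.05,[0,0,0],0.2]]' >/dev/null; python3 st.py
```

```text
yang rad 1.4998 tq6 -0.4787 q6 -1.328 F [ 1.92 -5.44  2.14] T [-0.844 -0.148  0.032] w 0.0114 pos [0.5074 0.1253 0.0915] t 5.9
yang rad 1.2997 tq6 -0.477 q6 -1.128 F [ 0.2  -5.53  2.35] T [-1.089 -0.056  0.063] w 0.0111 pos [0.5074 0.125  0.0915] t 6.4
```

```bash

python3 -m jog '[[0.05,[0,-0.6,0],0.04],[0.05,[0,-1,0],0.08],[0.05,[0,-1,0],0.12],[0.05,[0,-1,0],0.16],[0.05,[0,-1,0],0.2]]' >/dev/null; python3 st.py
python3 -m jog '[[0.05,[0,0,0],0.01],[0.05,[0,0,0],0.02],[0.05,[0,0,0],0.03],[0.05,[0,0,0],0.04],[0.05,[0,0,0],0.05]]' >/dev/null; python3 st.py
```

```text
yang rad 1.1 tq6 -0.4823 q6 -0.9297 F [ 1.59 -3.3   2.61] T [-0.691 -0.183 -0.011] w 0.0115 pos [0.5072 0.1246 0.0915] t 6.9
yang rad 1.0504 tq6 -0.0932 q6 -0.8803 F [ 2.4  -3.86  3.05] T [-0.703 -0.395  0.015] w 0.0112 pos [0.5071 0.1245 0.0915] t 7.4
```

```bash

python3 -m jog '[[0.05,[0,-0.3,0.6],0.01],[0.05,[0,-0.3,0.6],0.02],[0.05,[0,-0.3,0.6],0.03],[0.05,[0,-0.3,0.6],0.04],[0.05,[0,-0.3,0.6],0.05]]' >/dev/null; python3 st.py
python3 -m jog '[[0.05,[0,0,0],0.01],[0.05,[0,0,0],0.02],[0.05,[0,0,0],0.03],[0.05,[0,0,0],0.04],[0.05,[0,0,0],0.05]]' >/dev/null; python3 st.py
python3 -m jog '[[0.05,[0,0,0],0.01],[0.05,[0,0,0],0.02],[0.05,[0,0,0],0.03],[0.05,[0,0,0],0.04],[0.05,[0,0,0],0.05]]' >/dev/null; python3 st.py
```

```text
yang rad 1.0004 tq6 -0.0907 q6 -0.8312 F [-0.74 -0.4   6.32] T [-0.104  0.159  0.032] w 0.0111 pos [0.5072 0.1243 0.0914] t 7.9
yang rad 0.9504 tq6 -0.0894 q6 -0.7812 F [-0.36 -0.34  5.15] T [-0.176  0.183  0.072] w 0.011 pos [0.5072 0.1243 0.0914] t 8.4
yang rad 0.9003 tq6 -0.0888 q6 -0.7312 F [-0.99 -1.36  6.06] T [-0.216  0.269  0.041] w 0.011 pos [0.5072 0.1242 0.0914] t 8.9
```

```bash

python3 -m jog '[[0.05,[-0.2,0,0],0.01],[0.05,[-0.2,0,0],0.02],[0.05,[-0.2,0,0],0.03],[0.05,[-0.2,0,0],0.04],[0.05,[-0.2,0,0],0.05]]' >/dev/null; python3 st.py
python3 -m jog '[[0.05,[0,0,0],0.01],[0.05,[0,0,0],0.02],[0.05,[0,0,0],0.03],[0.05,[0,0,0],0.04],[0.05,[0,0,0],0.05]]' >/dev/null; python3 st.py
```

```text
yang rad 0.8502 tq6 -0.0883 q6 -0.6812 F [-2.81 -1.01  5.46] T [-0.097  0.4   -0.004] w 0.0111 pos [0.5071 0.1241 0.0914] t 9.4
yang rad 0.8002 tq6 -0.0871 q6 -0.6311 F [-2.07  0.02  5.31] T [-0.107  0.574  0.074] w 0.0111 pos [0.5071 0.124  0.0914] t 9.9
```

```bash

python3 -m jog '[[0.05,[0,-0.2,-0.3],0.01],[0.05,[0,-0.2,-0.3],0.02],[0.05,[0,-0.2,-0.3],0.03],[0.05,[0,-0.2,-0.3],0.04],[0.05,[0,-0.2,-0.3],0.05]]' >/dev/null; python3 st.py
python3 -m jog '[[0.05,[0,0,0],0.01],[0.05,[0,0,0],0.02],[0.05,[0,0,0],0.03],[0.05,[0,0,0],0.04],[0.05,[0,0,0],0.05]]' >/dev/null; python3 st.py
```

```text
yang rad 0.7501 tq6 -0.0881 q6 -0.5809 F [-1.85 -1.06  4.08] T [-0.243  0.304  0.037] w 0.0115 pos [0.507  0.124  0.0914] t 10.4
yang rad 0.7001 tq6 -0.0865 q6 -0.5309 F [-1.25 -1.62  3.52] T [-0.413  0.362 -0.005] w 0.0112 pos [0.5069 0.124  0.0914] t 10.9
```

```bash

python3 -m jog '[[0.05,[0,0,0],0.01],[0.05,[0,0,0],0.02],[0.05,[0,0,0],0.03],[0.05,[0,0,0],0.04],[0.05,[0,0,0],0.05]]' >/dev/null; python3 st.py
```

```text
yang rad 0.6501 tq6 -0.0843 q6 -0.4809 F [-2.75 -3.01  3.55] T [-0.566  0.487  0.04 ] w 0.0111 pos [0.5069 0.124  0.0914] t 11.4
```

```bash

python3 -m jog '[[0.05,[0,0,0],0.01],[0.05,[0,0,0],0.02],[0.05,[0,0,0],0.03],[0.05,[0,0,0],0.04],[0.05,[0,0,0],0.05]]' >/dev/null; python3 st.py
```

```text
yang rad 0.6001 tq6 -0.0826 q6 -0.4309 F [-4.   -4.12  3.82] T [-0.698  0.619  0.046] w 0.0112 pos [0.5068 0.124  0.0914] t 11.9
```

```bash

python3 -m jog '[[0.05,[0,-0.6,0],0.01],[0.05,[0,-0.6,0],0.02],[0.05,[0,-0.6,0],0.03],[0.05,[0,-0.6,0],0.04],[0.05,[0,-0.6,0],0.05]]' >/dev/null; python3 st.py
```

```text
yang rad 0.5502 tq6 -0.0898 q6 -0.3814 F [-0.18 -1.49  1.23] T [-0.392  0.003  0.084] w 0.0114 pos [0.5066 0.1239 0.0915] t 12.4
```

```bash

python3 -m jog '[[0.05,[0,0,0],0.01],[0.05,[0,0,0],0.02],[0.05,[0,0,0],0.03],[0.05,[0,0,0],0.04],[0.05,[0,0,0],0.05]]' >/dev/null; python3 st.py
```

```text
yang rad 0.5001 tq6 -0.091 q6 -0.3314 F [ 0.83 -2.07  2.2 ] T [-0.375 -0.105  0.017] w 0.0112 pos [0.5065 0.1238 0.0915] t 12.9
```

```bash

python3 -m jog '[[0.05,[0,0,0],0.01],[0.05,[0,0,0],0.02],[0.05,[0,0,0],0.03],[0.05,[0,0,0],0.04],[0.05,[0,0,0],0.05]]' >/dev/null; python3 st.py
```

```text
yang rad 0.4502 tq6 -0.0907 q6 -0.2814 F [ 0.68 -1.49  0.9 ] T [-0.324 -0.127  0.065] w 0.0111 pos [0.5065 0.1237 0.0915] t 13.4
```

```bash

python3 -m jog '[[0.05,[0,0,0],0.01],[0.05,[0,0,0],0.02],[0.05,[0,0,0],0.03],[0.05,[0,0,0],0.04],[0.05,[0,0,0],0.05]]' >/dev/null; python3 st.py
```

```text
yang rad 0.4002 tq6 -0.0894 q6 -0.2314 F [-0.51 -2.7   2.61] T [-0.431  0.09   0.023] w 0.0112 pos [0.5064 0.1237 0.0915] t 13.9
```

```bash

python3 -m jog '[[0.05,[0,0,0],0.01],[0.05,[0,0,0],0.02],[0.05,[0,0,0],0.03],[0.05,[0,0,0],0.04],[0.05,[0,0,0],0.05]]' >/dev/null; python3 st.py
python3 -c "
from h import *
p,d=read_camera('scene');cv2.imwrite('pics/s6.png',cv2.resize(p[160:215,260:320,::-1],None,fx=10,fy=10,interpolation=cv2.INTER_CUBIC))"
```

```text
yang rad 0.3502 tq6 -0.0873 q6 -0.1814 F [-1.23 -2.79  2.48] T [-0.528  0.339  0.003] w 0.0114 pos [0.5064 0.1238 0.0915] t 14.4
```

View pics/s6.png

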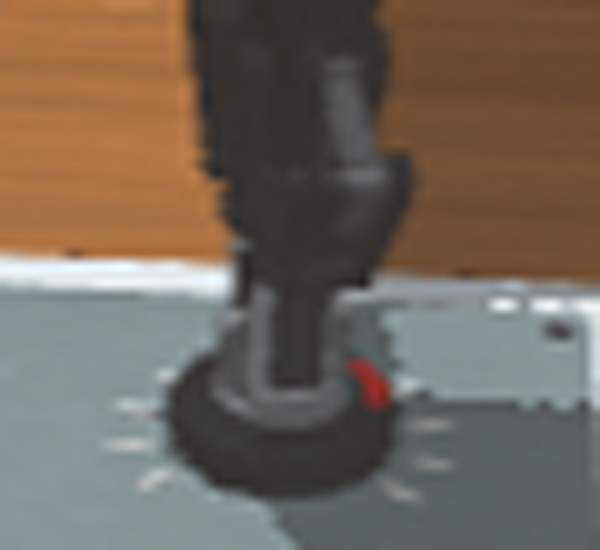

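```bash

python3 -m jog '[[0.05,[0,-0.2,0],0.01],[0.05,[0,-0.2,0],0.02],[0.05,[0,-0.2,0],0.03],[0.05,[0,-0.2,0],0.04],[0.05,[0,-0.2,0],0.05]]' >/dev/null; python3 st.py
```

```text
yang rad 0.3002 tq6 0.0216 q6 -0.1315 F [-1.6  -3.02  2.14] T [-0.487  0.167  0.156] w 0.0111 pos [0.5063 0.1237 0.0915] t 14.95
```

```bash

python3 -m jog '[[0.05,[0,0,0],0.01],[0.05,[0,0,0],0.02],[0.05,[0,0,0],0.03],[0.05,[0,0,0],0.04],[0.05,[0,0,0],0.05]]' >/dev/null; python3 st.py
```

```text
yang rad 0.2502 tq6 0.0238 q6 -0.0815 F [-2.3  -3.82  2.65] T [-0.591  0.362  0.111] w 0.0109 pos [0.5062 0.1237 0.0915] t 15.45
```

```bash

python3 -m jog '[[0.05,[0,0,0],0.003],[0.05,[0,0,0],0.006],[0.05,[0,0,0],0.009],[0.05,[0,0,0],0.012],[0.05,[0,0,0],0.015]]' >/dev/null; python3 st.py
```

```text
yang rad 0.2358 tq6 0.1162 q6 -0.0671 F [-2.32 -3.19  3.43] T [-0.52   0.479  0.15 ] w 0.0113 pos [0.5062 0.1237 0.0915] t 15.95
```

```bash

python3 -m jog '[[0.05,[0,0,0],0.002],[0.05,[0,0,0],0.004],[0.05,[0,0,0],0.006],[0.05,[0,0,0],0.008],[0.05,[0,0,0],0.01]]' >/dev/null; python3 st.py
```

```text
yang rad 0.2259 tq6 0.1306 q6 -0.0572 F [-2.43 -4.06  2.95] T [-0.564  0.552  0.18 ] w 0.0115 pos [0.5062 0.1237 0.0915] t 16.45
```

```bash

python3 -m jog '[[0.05,[0,0,0],0.002],[0.05,[0,0,0],0.004],[0.05,[0,0,0],0.006],[0.05,[0,0,0],0.008],[0.05,[0,0,0],0.01]]' >/dev/null; python3 st.py
```

```text
yang rad 0.2158 tq6 0.1316 q6 -0.0471 F [-4.57 -2.68  2.4 ] T [-0.629  0.689  0.155] w 0.0111 pos [0.5062 0.1237 0.0915] t 16.95
```

```bash

python3 -m jog '[[0.05,[0,0,0],0.002],[0.05,[0,0,0],0.004],[0.05,[0,0,0],0.006],[0.05,[0,0,0],0.008],[0.05,[0,0,0],0.01]]' >/dev/null; python3 st.py
```

```text
yang rad 0.2059 tq6 0.145 q6 -0.0371 F [-4.77 -3.65  3.35] T [-0.625  0.733  0.211] w 0.0117 pos [0.5062 0.1237 0.0915] t 17.45
```

```bash

python3 -m jog '[[0.05,[0,0,0],0.001],[0.05,[0,0,0],0.002],[0.05,[0,0,0],0.003],[0.05,[0,0,0],0.004],[0.05,[0,0,0],0.005]]' >/dev/null; python3 st.py
```

```text
yang rad 0.201 tq6 0.2368 q6 -0.0323 F [-4.27 -3.43  2.87] T [-0.542  0.725  0.242] w 0.0113 pos [0.5062 0.1237 0.0915] t 17.95
```

```bash

python3 -m jog '[[0.05,[0,0,0],0.001],[0.05,[0,0,0],0.002],[0.05,[0,0,0],0.003],[0.05,[0,0,0],0.004],[0.05,[0,0,0],0.005]]' >/dev/null; python3 st.py
```

```text
yang rad 0.1962 tq6 0.3095 q6 -0.0275 F [-3.85 -3.21  2.91] T [-0.569  0.71   0.367] w 0.0112 pos [0.5062 0.1237 0.0915] t 18.45
```

```bash

python3 -m jog '[[0.05,[0,-0.3,0],-0.003],[0.05,[0,-0.4,0],-0.006],[0.05,[0,-0.4,0],-0.009],[0.05,[0,-0.4,0],-0.012],[0.05,[0,-0.4,0],-0.012]]' >/dev/null; python3 st.py
python3 -m jog '[[0.2,[0,0,0],0],[0.35,[0,0,0],0],[0.4,[0,0,0],0],[0.4,[0,0,0],0],[0.4,[0,0,0],0]]' ; python3 st.py
```

```text
yang rad 0.208 tq6 0.0138 q6 -0.0393 F [-0.7  -2.73  0.76] T [-0.494  0.086  0.025] w 0.0112 pos [0.5061 0.1237 0.0915] t 18.95
clock: 19.45
position: [0.5059, 0.1237, 0.0915]
tcp_rot: [1.055, 1.301, -1.054]
contact_force: [0.1, -0.9, 0.0]
gripper_width: 0.0342
yang rad 0.2081 tq6 0.0004 q6 -0.0393 F [ 0.09 -0.85  0.04] T [-0.051  0.044  0.024] w 0.0342 pos [0.5059 0.1237 0.0915] t 19.45
```

```bash

python3 -m jog '[[0.4,[-10,0,0],0],[0.4,[-30,0,0],0],[0.4,[-55,0,0],0],[0.4,[-80,0,0],0],[0.4,[-80,0,0],0]]'
python3 -c "
from h import *
need([.493,-.021,.17])"
```

```text
clock: 19.95
position: [0.5077, 0.124, 0.1765]
tcp_rot: [1.059, 1.295, -1.049]
contact_force: [0.2, 0.4, -0.5]
gripper_width: 0.0338
t 19.95 pos [0.5077 0.124  0.1765] yang 11.92 q [ 0.169  0.062  1.499  0.     1.572 -0.039] F [ 0.17  0.36 -0.45] T [ 0.002 -0.017  0.006] w 0.0338
shift mm [  6.2 -44.4 138.8]
```

```bash

python3 -m jog '[[0,[0,-10,32],0],[0,[0,-20,64],0],[0,[0,-30,96],0],[0,[0,-40,125],0],[0,[0,-44,138],0]]' 30
python3 -m jog '[[0,[0,0,0],0],[0,[0,0,0],0],[0,[0,0,0],0],[0,[0,0,0],0],[0,[0,0,0],0]]' 30
python3 -c "
from h import *
p,d=read_camera('top');cv2.imwrite('pics/t7.png',cv2.resize(p[185:233,190:295,::-1],None,fx=7.5,fy=7.5,interpolation=cv2.INTER_CUBIC))
p,d=read_camera('scene');cv2.imwrite('pics/s7.png',cv2.resize(p[130:216,215:320,::-1],None,fx=6.5,fy=6.5,interpolation=cv2.INTER_CUBIC))
need([.493,-.021,.097])"
```

```text
clock: 20.45
position: [0.4908, -0.0225, 0.1713]
tcp_rot: [1.056, 1.3, -1.057]
contact_force: [-0.5, -0.3, -0.2]
gripper_width: -0.0004
clock: 20.95
position: [0.4914, -0.0198, 0.1714]
tcp_rot: [1.054, 1.301, -1.054]
contact_force: [-0.1, 0.3, 0.1]
gripper_width: 0.0003
t 21.05 pos [ 0.4914 -0.02    0.1715] yang 11.96 q [-0.116 -0.016  1.589  0.     1.568 -0.325] F [-0.6  -0.37  0.01] T [ 0.012  0.02  -0.015] w 0.0
shift mm [74.5  1.3  1.3]
```

View pics/t7.png

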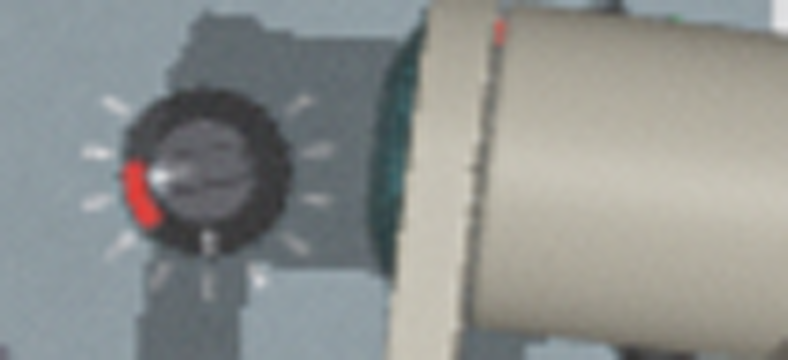

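View pics/s7.png

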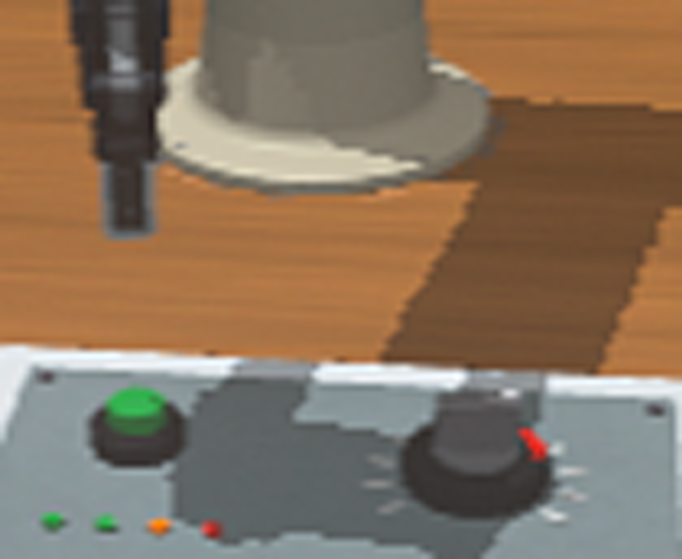

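```bash

python3 -m jog '[[0,[20,1,1],0],[0,[40,1,1],0],[0,[60,1,1],0],[0,[72,1,1],0],[0,[72,1,1],0]]'
python3 -m jog '[[0,[1,0,0],0],[0,[2,0,0],0],[0,[3,0,0],0],[0,[4,0,0],0],[0,[5,0,0],0]]'
```

```text
clock: 21.55
position: [0.4915, -0.0211, 0.0978]
tcp_rot: [1.054, 1.304, -1.056]
contact_force: [0.6, -0.6, 1.5]
gripper_width: 0.0001
clock: 22.05
position: [0.4927, -0.0213, 0.0947]
tcp_rot: [1.055, 1.3, -1.054]
contact_force: [0.3, 0.2, -0.3]
gripper_width: 0.0
```

```bash
python3 -c "
from h import *
need([.493,-.021,.097])
p,d=read_camera('scene');cv2.imwrite('pics/s8.png',cv2.resize(p[150:216,215:275,::-1],None,fx=8,fy=8,interpolation=cv2.INTER_CUBIC))"
```

```text
t 22.05 pos [ 0.4927 -0.0213  0.0947] yang 11.91 q [-0.118  0.053  1.678  0.     1.411 -0.326] F [ 0.34  0.17 -0.34] T [-0.058 -0.047 -0.028] w 0.0
shift mm [-2.3  0.4 -0.2]
```

View pics/s8.png

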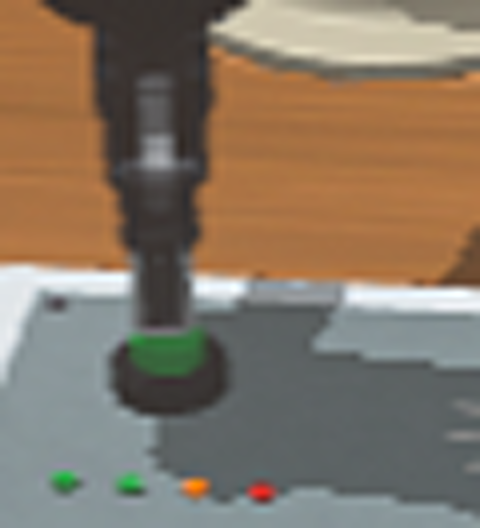

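Centred over the button, near its top. Press slowly while watching Fz.

```bash

python3 -m jog '[[0,[0.6,0,0],0],[0,[1.2,0,0],0],[0,[1.8,0,0],0],[0,[2.4,0,0],0],[0,[3,0,0],0]]'
python3 -m jog '[[0,[0.4,0,0],0],[0,[0.8,0,0],0],[0,[1.2,0,0],0],[0,[1.6,0,0],0],[0,[2,0,0],0]]'
```

```text
clock: 22.6
position: [0.4926, -0.0213, 0.0916]
tcp_rot: [1.055, 1.3, -1.054]
contact_force: [-1.5, 0.2, 1.9]
gripper_width: -0.0002
clock: 23.1
position: [0.4926, -0.0213, 0.0896]
tcp_rot: [1.055, 1.3, -1.054]
contact_force: [-1.3, -0.1, 2.8]
gripper_width: 0.0001
```

```bash

python3 -m jog '[[0,[0.3,0,0],0],[0,[0.6,0,0],0],[0,[0.9,0,0],0],[0,[1.2,0,0],0],[0,[1.5,0,0],0]]'
```

```text
clock: 23.6
position: [0.4926, -0.0213, 0.088]
tcp_rot: [1.055, 1.3, -1.054]
contact_force: [-2.3, 0.4, 3.0]
gripper_width: 0.0002
```

```bash

python3 -m jog '[[0,[0.2,0,0],0],[0,[0.4,0,0],0],[0,[0.6,0,0],0],[0,[0.8,0,0],0],[0,[1,0,0],0]]'
```

```text
clock: 24.1
position: [0.4926, -0.0213, 0.087]
tcp_rot: [1.055, 1.3, -1.055]
contact_force: [-1.6, 0.5, 4.4]
gripper_width: 0.0002
```

```bash

python3 -m jog '[[0,[0.2,0,0],0],[0,[0.4,0,0],0],[0,[0.6,0,0],0],[0,[0.6,0,0],0],[0,[0.6,0,0],0]]'
```

```text
clock: 24.6
position: [0.4926, -0.0213, 0.0865]
tcp_rot: [1.055, 1.3, -1.054]
contact_force: [-2.2, -0.3, 5.1]
gripper_width: -0.0003
```

```bash

python3 -m jog '[[0,[0.2,0,0],0],[0,[0.4,0,0],0],[0,[0.5,0,0],0],[0,[0.5,0,0],0],[0,[0.5,0,0],0]]'
```

```text
clock: 25.1
position: [0.4926, -0.0213, 0.086]
tcp_rot: [1.055, 1.3, -1.054]
contact_force: [-2.3, -0.1, 5.7]
gripper_width: -0.0002
```

```bash

python3 -m jog '[[0,[0.1,0,0],0],[0,[0.2,0,0],0],[0,[0.3,0,0],0],[0,[0.3,0,0],0],[0,[0.3,0,0],0]]'
```

```text
clock: 25.6
position: [0.4926, -0.0213, 0.086]
tcp_rot: [1.055, 1.3, -1.054]
contact_force: [-3.2, 0.9, 7.0]
gripper_width: -0.0001
```

```bash

python3 -m jog '[[0,[0.1,0,0],0],[0,[0.2,0,0],0],[0,[0.3,0,0],0],[0,[0.3,0,0],0],[0,[0.3,0,0],0]]'
```

```text
clock: 26.1
position: [0.4926, -0.0213, 0.086]
tcp_rot: [1.055, 1.3, -1.054]
contact_force: [-3.8, 0.2, 9.0]
gripper_width: -0.0001
```

```bash

python3 -m jog '[[0,[-2,0,0],0],[0,[-6,0,0],0],[0,[-15,0,0],0],[0,[-40,0,0],0],[0,[-70,0,0],0]]'
python3 -m jog '[[0,[-20,0,-30],0],[0,[-40,0,-60],0],[0,[-50,-30,-90],0],[0,[-50,-60,-110],0],[0,[-50,-90,-110],0]]'
python3 -m jog '[[0,[0,0,0],0],[0,[0,0,0],0],[0,[0,0,0],0],[0,[0,0,0],0],[0,[0,0,0],0]]'
python3 -c "
from h import *
p,d=read_camera('top');cv2.imwrite('pics/t9.png',cv2.resize(p[140:250,120:380,::-1],None,fx=3,fy=3,interpolation=cv2.INTER_CUBIC))
p,d=read_camera('scene');cv2.imwrite('pics/s9.png',cv2.resize(p[170:216,215:320,::-1],None,fx=7,fy=7,interpolation=cv2.INTER_CUBIC))
need()"
```

```text
clock: 26.6
position: [0.4916, -0.0212, 0.1549]
tcp_rot: [1.054, 1.303, -1.056]
contact_force: [0.5, 0.4, 0.8]
gripper_width: 0.0001
clock: 27.1
position: [0.3803, 0.0692, 0.2056]
tcp_rot: [1.053, 1.302, -1.052]
contact_force: [0.7, -0.2, 0.4]
gripper_width: 0.0004
clock: 27.6
position: [0.3822, 0.0677, 0.2051]
tcp_rot: [1.055, 1.301, -1.055]
contact_force: [0.6, 0.3, -0.3]
gripper_width: 0.0003
t 27.7 pos [0.382  0.0677 0.2051] yang 11.91 q [ 0.08  -0.342  1.807  0.     1.677 -0.128] F [ 0.33 -0.23  0.3 ] T [-0.039 -0.006  0.031] w 0.0
```

View pics/t9.png

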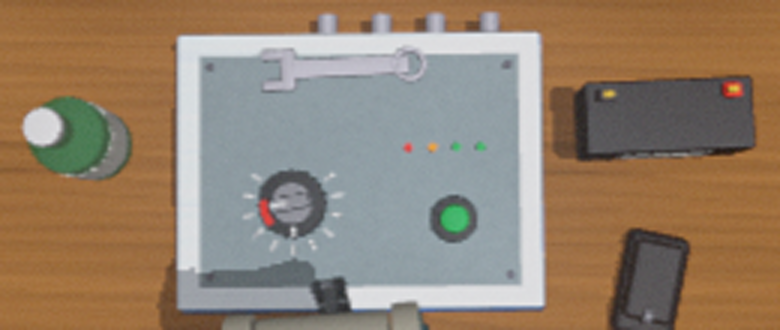

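View pics/s9.png

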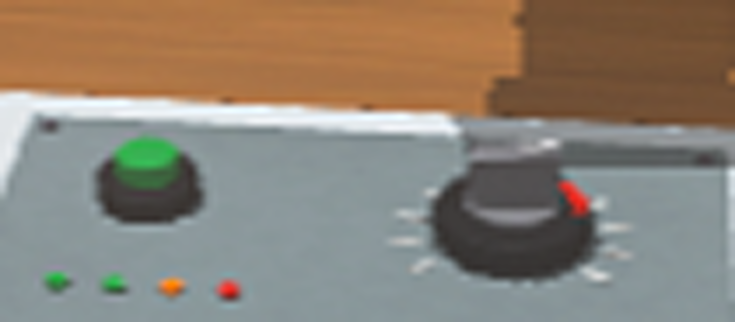

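```bash
python3 - <<'E'
from h import *
p1=read_camera("top")[0].astype(int);p0=np.load("top0.npz")['p'].astype(int)
for p in(p0,p1):
    m=(p[:,:,0]>150)&(p[:,:,1]<110)&(p[:,:,2]<110);m[:190]=0;m[228:]=0;m[:,:198]=0;m[:,238:]=0
    ys,xs=np.nonzero(m);print(xs.mean(),ys.mean(),m.sum())
job.close_job()
E
```

```text
208.16666666666666 210.70833333333334 24
208.2608695652174 210.82608695652175 23
the job is handed in; nothing more can be done
```

I turned the fine knob to its clockwise stop and pressed the store button fully once. The job is handed in, at about 28 s of the 72 s allowed.

- **Fine knob:** I turned it clockwise in one grip, about 1.95 rad in all. The switch came in after about 1.8 rad, where the wrist torque stepped up to about 0.15 N m. It held steady for roughly 0.12 rad, then rose sharply at the stop. I stopped at about 0.31 N m on the wrist joint (one noisy sensor reading showed 0.37), below the 0.4 N m that drags the ring. I then eased the torque off before letting go.
- **Coarse ring:** it did not turn. The red band's centre in the top picture was within about 0.15 pixel of where it started, which is within measurement noise. The pointer now sits inside the band.
- **Store button:** I pressed it until it stopped moving, with the force rising to about 9 N (the spring takes 5 N). After I let go, the pictures show it up again.
- **Everything else:** the bottle, mouse, battery and wrench look unmoved in the last picture, by eye only. The arm was clear of everything when I handed in.

No check failed or disagreed. The switch position itself cannot be seen, so that it is fully in rests on the torque readings alone.

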